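# Load the glass cubes into the laser enclosure through its check flap

## Robot

A 7-joint arm with a two-finger parallel gripper is mounted at the origin on the work surface. World frame = base frame: x ahead of the robot, y to its left, z up, the work surface at z = 0. Lengths are in m, angles in rad, forces in N, time in s.
With the tool pointing down it reaches from about 0.35 to 0.9 m from the base axis. Payload 19.9 kg.
Tool frame: the origin (TCP) lies between the finger pads; the fingertips stand 19 mm ahead of it and the grasp point (between the pads) is the TCP; z points along the fingers, y is the line along which they close (so a half turn about z gives the same grasp; the last joint's range is limited). The gripper opens to 94 mm and grips with 3 to 60 N. Pads are 16 mm wide; open, the fingers measure 119 mm over their backs; the gripper's body (75 mm by 177 mm) begins 78 mm behind the grasp point.
Start: joints at [1.24, 0.417, -0.01, 1.614, 0.005, 1.111, -0.053], TCP at [0.178, -0.599, 0.224] pointing down, gripper open.
Joint ranges: [-2.81, 2.81], [-0.39, 2.02], [-1.27, 1.25], [0.06, 2.57], [-1.19, 4.33], [0.19, 2], [-2.82, 2.82]. Speed limits (rad/s): [1.89, 1.89, 2.39, 2.39, 3.01, 3.01, 3.01].

## Interface

Orientations are given as a 3x3 rotation matrix whose columns are the frame's x, y, z axes.
In Python, from rig import robot gives the robot as it stands. Calls block until the motion is done:
- robot.move_ptp(position, orientation): joint-space move of the TCP to a pose.
- robot.move_linear(position, velocity=0.15, frame=None, threshold=None): straight line of the TCP; frame=None keeps the orientation; velocity is the mean speed in m/s. With threshold (N) it stops when the force on the tool has changed by that much, and returns True; else False.
- robot.goto_joints(angles): joint-space move.
- robot.gripper_to(opening): finger opening in m; the grip force is fixed at half the most; returns when the fingers have stopped.
- robot.pause(seconds).
- robot.ik(position, orientation): joint angles nearest the present ones, or None.
- robot.get_state(): the state.
- robot.grab_frame(name): name is "scene" or "top"; returns the picture (480x640x3 uint8, red, green, blue); there is no depth.
- robot.camera_info(name): a dict with "fx", "fy", "cx", "cy" (pixels), "dist" ([k1, k2, p1, p2, k3] as OpenCV has them; the pictures are not rectified), "rvec" (rotation vector, rad) and "tvec" (3), from world to camera coordinates, as OpenCV has them. Camera axes: x right, y down, z forward; pixel columns grow to the right and rows downward; lengths in m; the calibration is good to about 2 mm. A picture is of the moment at which its call begins. camera_info takes no time and is no camera call.
A pose or a line that the arm cannot do raises robot.PlanningError and nothing moves.
- robot.sign_off(): hands the job in; it is judged then, once.
The state is a dict: "time": time; "qpos": joint angles; "joint_vel": joint speeds; "effort": joint torques, N m; "ee_pos": TCP position; "tool_rot": TCP orientation; "force": force on the tool from outside, world axes, zero at the start; "moment": the same for the moment, N m; "opening": finger opening in m; "grasp_force": force on a finger pad.
Only numpy, scipy, OpenCV 4.12 (cv2) and the standard library are available. Lean on these libraries where they do the work, as an engineer would, in place of code of your own. Each camera call takes 0.05 s, during which the arm holds its last target. There are 200 camera calls.

## Task

First clear all the pine offcuts off the loading lane and the bench around it into the yellow scrap bin. Then set the glass cubes on the lane between the rails and push them with the red-handled pusher through the flap, until every cube is inside the enclosure and the flap has fallen fully shut behind them. Finish by setting the pusher back on its rubber mat, grip upwards; do not disturb the other things on the bench.

Things in the scene. Friction and masses are not known exactly. Their poses are not given: they have to be found in the camera images.
- port (a point): Sill of the port in the end wall of the laser enclosure, a fixed low black-framed tunnel with amber windows, 250 mm long, 98 mm wide, roof at 87 mm, a camera at its far end. Port 56 mm wide. Point: on the lane floor (5 mm above the bench), port plane, mid-width. +x points level into the tunnel along the lane, y across, z up. The end wall is 248 mm inside.
- lane_end (a point): Open outer end of the loading lane, 175 mm outside the port, mid-width, on the lane floor; same axes as the port. The lane is a black plate 5 mm thick and 78 mm wide with two aluminium rails, 50 mm apart inside, 6 mm wide, 8 mm high above the lane floor, which run on through the port to the end of the tunnel.
- flap (a joint): Aluminium check flap with an orange lower edge, 49 mm wide, hanging 58 mm from a level hinge 62 mm above the lane floor in the port. 0 = shut; up to 1.45 rad as it swings inwards; never outwards. 50 g, no spring: it rides over what is pushed under it and falls shut once nothing is under it (the last cube's rear face must be 55 mm or more inside the port).
- pusher_grip (a point): Loading pusher: an aluminium bar 145 mm long, 30 mm wide, 16 mm high, white-tipped, with an upright red grip block near its rear (26 mm along the bar, 18 mm across it, top 65 mm above the underside). This point is inside the grip block on its axis, 45 mm above the underside; +x points along the bar to the tip, whose end face is 125 mm ahead of this point; the bar ends 20 mm behind it. 200 g, loose.
- pusher_tip (a point): Middle of the end face of the pusher's white tip, 8 mm above its underside.
- mat_top (a point): Centre of the top of the pusher's black rubber mat, 200 mm along its x by 90 mm along its y, top 3 mm above the bench; fixed.
- bin: Yellow open scrap bin, 140 x 140 mm outside, walls 4 mm, rim 75 mm above the bench; origin at the centre of its underside, axes along its sides; stays put (fixed).
- cube1_center (a point): Centre of a loose bluish glass cube, 40 mm on each edge, about 160 g, axes along its edges. May be absent.
- cube2_center (a point): Centre of a loose bluish glass cube, 40 mm on each edge, about 160 g, axes along its edges. May be absent.
- cube3_center (a point): Centre of a loose bluish glass cube, 40 mm on each edge, about 160 g, axes along its edges. May be absent.
- cube4_center (a point): Centre of a loose bluish glass cube, 40 mm on each edge, about 160 g, axes along its edges. May be absent.
- offcut1_center (a point): Centre of a loose pine offcut, 36 mm along its x, 28 mm along its y, 28 mm along its z, about 20 g, lying on the lane or on the bench close to it. May be absent.
- offcut2_center (a point): Centre of a loose pine offcut, 34 mm along its x, 26 mm along its y, 28 mm along its z, about 20 g, lying on the lane or on the bench close to it. May be absent.
- offcut3_center (a point): Centre of a loose pine offcut, 38 mm along its x, 30 mm along its y, 28 mm along its z, about 20 g, lying on the lane or on the bench close to it. May be absent.
- offcut4_center (a point): Centre of a loose pine offcut, 36 mm along its x, 28 mm along its y, 28 mm along its z, about 20 g, lying on the lane or on the bench close to it. May be absent.
- offcut5_center (a point): Centre of a loose pine offcut, 38 mm along its x, 26 mm along its y, 28 mm along its z, about 20 g, lying on the lane or on the bench close to it. May be absent.
- objective: Brass microscope objective, 34 mm wide, 45 mm tall, not part of the job; origin at the centre of its underside.
- lens_tube: Black lens tube, 30 mm wide, 50 mm tall, not part of the job; origin at the centre of its underside.
- tape_roll: Yellow tape roll, 76 mm wide, 20 mm high, not part of the job; origin at the centre of its underside.
- post_holder: Black post holder with a steel top, 25 mm wide, 72 mm tall, not part of the job; origin at the centre of its underside.
- lens_cap: Black lens cap, 48 mm wide, 10 mm high, not part of the job; origin at the centre of its underside.
- hex_driver: Screwdriver, 170 mm long, lying on the bench, not part of the job; origin at the centre of its underside.

How it is judged:
On the way, in this order (a step that is already met when the one before it is completed fails the run):
1. all the offcuts are in the scrap bin (x of offcut1_center in the frame of bin between -0.07 and 0.07 m and y of offcut1_center in the frame of bin between -0.07 and 0.07 m and height (world z) of each of offcut1_center, offcut2_center, offcut3_center, offcut4_center, offcut5_center below 0.075 m and x of offcut2_center in the frame of bin between -0.07 and 0.07 m and y of offcut2_center in the frame of bin between -0.07 and 0.07 m and x of offcut3_center in the frame of bin between -0.07 and 0.07 m and y of offcut3_center in the frame of bin between -0.07 and 0.07 m and x of offcut4_center in the frame of bin between -0.07 and 0.07 m and y of offcut4_center in the frame of bin between -0.07 and 0.07 m and x of offcut5_center in the frame of bin between -0.07 and 0.07 m and y of offcut5_center in the frame of bin between -0.07 and 0.07 m), for 0.2 s.
2. the pusher's tip reaches in through the port under the lifted flap (x of pusher_tip in the frame of port between 0.02 and 0.25 m and y of pusher_tip in the frame of port between -0.03 and 0.03 m and height (world z) of pusher_tip below 0.06 m and value of joint flap above 0.2 rad), for 0.1 s.
3. every glass cube is inside the enclosure and the flap hangs shut (x of cube1_center in the frame of port between 0.03 and 0.25 m and y of cube1_center in the frame of port between -0.04 and 0.04 m and height (world z) of each of cube1_center, cube2_center, cube3_center, cube4_center below 0.06 m and x of cube2_center in the frame of port between 0.03 and 0.25 m and y of cube2_center in the frame of port between -0.04 and 0.04 m and x of cube3_center in the frame of port between 0.03 and 0.25 m and y of cube3_center in the frame of port between -0.04 and 0.04 m and x of cube4_center in the frame of port between 0.03 and 0.25 m and y of cube4_center in the frame of port between -0.04 and 0.04 m and value of joint flap below 0.1 rad), for 0.3 s.
At the end, for the whole second after the job is handed in: Every offcut lies in the bin below its rim, every cube is inside the enclosure (centre at least 30 mm beyond the port), the flap hangs shut (within 0.1 rad), and the pusher stands upright on its mat (grip over the mat, tip at most 10 mm past its edge) (all of step 1 and all of step 3 and x of pusher_grip in the frame of mat_top between -0.1 and 0.1 m and y of pusher_grip in the frame of mat_top between -0.045 and 0.045 m and x of pusher_tip in the frame of mat_top between -0.11 and 0.11 m and y of pusher_tip in the frame of mat_top between -0.055 and 0.055 m and angle between pusher_grip's own z axis and vertical below 0.12 rad and height (world z) of pusher_grip below 0.056 m); the robot touches nothing.
It fails at once if one of the other things on the bench is knocked more than 40 mm from its place (distance of any of objective, lens_tube, tape_roll, post_holder, lens_cap, hex_driver from where it was at the start of the episode above 0.04 m).
Of cube1, cube2, cube3, cube4 only 2 to 4 are there at a start; the rules pass over those that are not, and their reading is None.
Of offcut1, offcut2, offcut3, offcut4, offcut5 only 3 to 5 are there at a start; the rules pass over those that are not, and their reading is None.
At some moment in a run one of cube1, cube2, cube3, cube4, offcut1, offcut2, offcut3, offcut4, offcut5 may be knocked a few centimetres aside while the robot is not near it.
Once in a run the grip may slacken for a moment while it holds something.
It also fails if it takes over 210 s, if anything falls off the work surface, if the arm or the gripper's body presses on something with over 40 N, if the wrist force passes 120 N, or if a joint passes its speed limit or range.

## Working session

There is one attempt and no reset: what is moved stays moved. The work goes in short steps, each a Python script; the robot and the scene stay as the last script left them, time stands still between calls to the robot, and variables do not carry over. Pictures are saved under pics/ and viewed, at most 14 in all, crops included, and the job is handed in when it is done.

```bash
ls; mkdir -p pics; python3 - <<'E'
from rig import robot
import cv2
for n in("scene","top"):
    f=robot.grab_frame(n); cv2.imwrite(f"pics/{n}0.png",f[:,:,::-1]); print(robot.camera_info(n))
s=robot.get_state();print(s)
E
```

```text
pics
{'fx': 621.3435968544862, 'fy': 621.3435968544862, 'cx': 319.9325611290529, 'cy': 235.80515469082727, 'dist': array([-0.05483908,  0.        ,  0.        ,  0.        ,  0.        ]), 'rvec': array([ 1.52287525,  2.20447877, -0.75907742]), 'tvec': array([ 0.1742477 , -0.40997922,  1.60164959])}
{'fx': 619.7964463822027, 'fy': 619.7964463822027, 'cx': 317.5006701506059, 'cy': 240.6709631721209, 'dist': array([0.07608777, 0.        , 0.        , 0.        , 0.        ]), 'rvec': array([ 2.17048309, -2.20999186,  0.08170185]), 'tvec': array([0.03046257, 0.56883028, 1.49620782])}
{'time': 0.1, 'qpos': array([ 1.24050346,  0.41792941, -0.01027068,  1.61406422,  0.00472692,
        1.11069388, -0.05299122]), 'joint_vel': array([-0.00191839, -0.00175924,  0.00117023, -0.00070499,  0.00019992,
       -0.00011275, -0.00068953]), 'effort': array([ 1.36269075e-03, -8.52573109e+01,  6.39811009e-01, -4.26689672e+01,
       -4.89795394e-02,  1.65098399e-02,  2.48575458e-05]), 'ee_pos': array([ 0.17787954, -0.59884608,  0.22389947]), 'tool_rot': array([[ 9.58588623e-01,  2.84794094e-01, -4.19827621e-04],
       [ 2.84794378e-01, -9.58588122e-01,  9.87364265e-04],
       [-1.21246260e-04, -1.06604070e-03, -9.99999424e-01]]), 'force': array([-0.33271768, -0.6850767 ,  0.74268067]), 'moment': array([0.01609492, 0.00480666, 0.01714949]), 'grasp_force': 0.0, 'opening': 0.09429868852576892}
```

View pics/scene0.png

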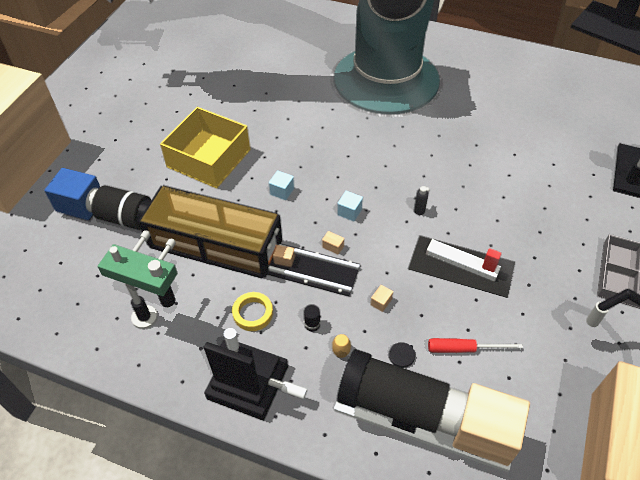

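View pics/top0.png

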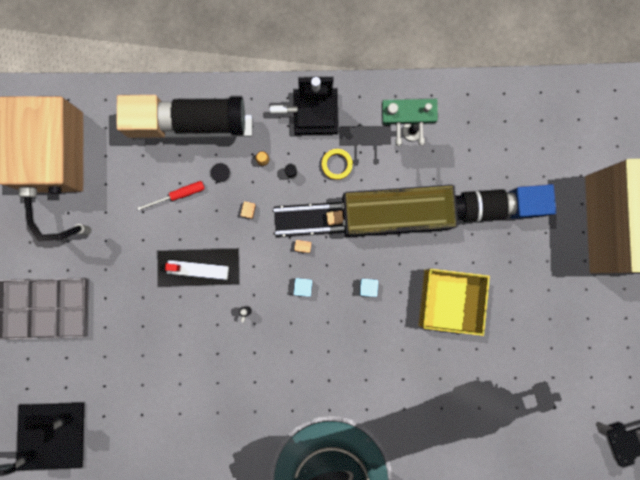

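The pictures show two cubes (top px 303,287 and 370,287) and three offcuts (247,210; 334,217 on the lane at the port; 302,246). The pusher is on its mat near (197,270), and the bin is at (456,302). I'll take enlarged crops to get edges.

```bash
python3 - <<'E'
import cv2
im=cv2.imread("pics/top0.png")
for i,(x,y) in enumerate([(150,160),(300,180)]):
    c=cv2.resize(im[y:y+150,x:x+200],(800,600),interpolation=cv2.INTER_CUBIC)
    cv2.imwrite(f"pics/crop{i}.png",c)
E
```

```text
(no output)
```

View pics/crop0.png

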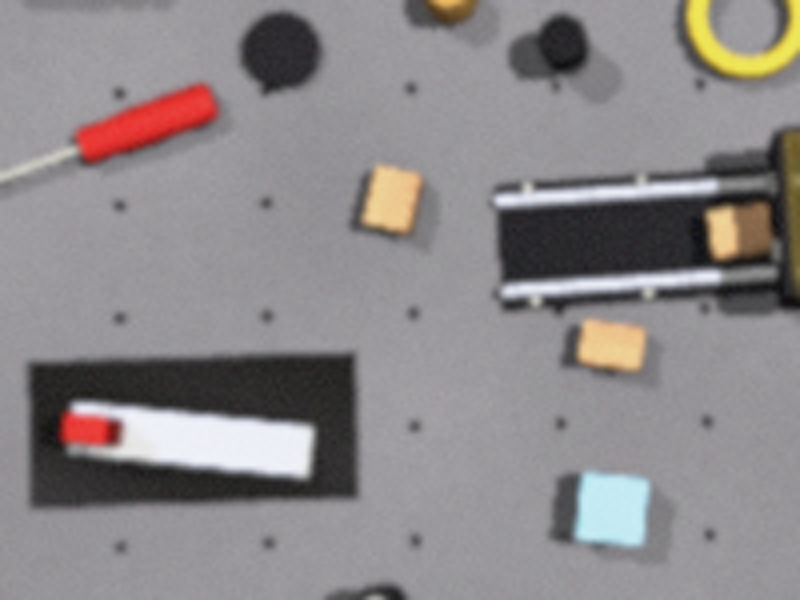

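View pics/crop1.png

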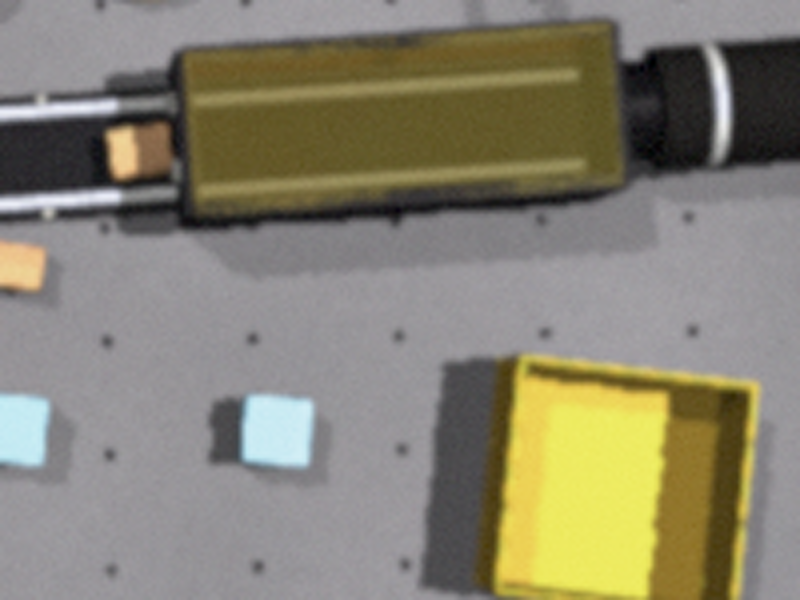

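Read-offs (crop px): offcut A (393,199), B on the lane (740,231), C (611,345), cubes (612,509) and crop1 (277,431). Also the rail ends, the pusher bar corners, the mat corners, the tunnel roof corners and the bin rim. Next I'll convert these to world positions.

```bash
cat > h.py <<'E'
from rig import robot
import numpy as np, cv2
def world(name,px,z):
    i=robot.camera_info(name);K=np.array([[i['fx'],0,i['cx']],[0,i['fy'],i['cy']],[0,0,1]])
    R=cv2.Rodrigues(i['rvec'])[0]
    u=cv2.undistortPoints(np.float64(px).reshape(-1,1,2),K,i['dist']).reshape(-1,2)
    d=np.c_[u,np.ones(len(u))]@R; c=-R.T@i['tvec']
    return (c+d*((z-c[2])/d[:,2])[:,None])[:,:2]
def project(name,P):
    i=robot.camera_info(name);K=np.array([[i['fx'],0,i['cx']],[0,i['fy'],i['cy']],[0,0,1]])
    return cv2.projectPoints(np.float64(P).reshape(-1,3),i['rvec'],i['tvec'],K,i['dist'])[0].reshape(-1,2)
def down(a):  # tool x axis at world yaw a, fingers close along perpendicular
    c,s=np.cos(a),np.sin(a); return np.array([[c,s,0],[s,-c,0],[0,0,-1.]])
E
python3 - <<'E'
from h import *
np.set_printoptions(precision=4,suppress=True)
o=[np.array([150,160]),np.array([300,180])]
D={'A':(0,.028,[(375,165),(423,172),(412,234),(362,227)]),
'B':(0,.033,[(706,207),(770,203),(773,254),(712,260)]),
'C':(0,.028,[(580,318),(646,325),(642,371),(577,364)]),
'cube1':(0,.04,[(578,472),(650,477),(645,547),(573,541)]),
'cube2':(1,.04,[(245,394),(314,398),(309,468),(241,463)]),
'bar':(0,.019,[(72,400),(315,425),(311,480),(66,453)]),
'grip':(0,.068,[(62,412),(110,412),(110,445),(62,445)]),
'mat':(0,.003,[(30,363),(354,353),(357,495),(31,507)]),
'railend':(0,.013,[(494,198),(502,292),(720,276),(720,186)]),
'roof':(1,.087,[(178,50),(615,20),(625,187),(187,222)]),
'bin':(1,.075,[(517,355),(759,381),(738,620),(497,597)])}
for k,(c,z,p) in D.items():
    w=world('top',np.array(p)/4+o[c],z)
    e=w[1]-w[0];f=w[2]-w[1]
    print(k,w.mean(0),'L',np.linalg.norm(e).round(4),np.linalg.norm(f).round(4),'ang',np.degrees(np.arctan2(e[1],e[0])).round(1),np.degrees(np.arctan2(f[1],f[0])).round(1))
    if k in('railend','roof'):print(w)
S=robot
for p in [(.45,.2),(.6,.45),(.5,-.35)]:print(robot.ik([*p,.05],down(0)))
E
```

```text
A [0.6468 0.1874] L 0.0295 0.0385 ang -99.3 169.3
B [ 0.6234 -0.0234] L 0.039 0.0312 ang -87.4 -177.8
C [0.5561 0.0562] L 0.0403 0.0281 ang -97.1 174.0
cube1 [0.4565 0.0575] L 0.0433 0.0419 ang -95.0 174.9
cube2 [ 0.4527 -0.1018] L 0.0414 0.0419 ang -94.3 174.4
bar [0.5035 0.312 ] L 0.1476 0.0334 ang -97.0 175.4
grip [0.5099 0.3641] L 0.0279 0.0193 ang -91.1 179.9
mat [0.5101 0.3135] L 0.1978 0.0873 ang -89.3 -179.3
railend [0.6226 0.0567] L 0.0582 0.1342 ang -176.0 -86.8
[[ 0.6485  0.127 ]
 [ 0.5904  0.1229]
 [ 0.5979 -0.0111]
 [ 0.6535 -0.0122]]
roof [ 0.6334 -0.1742] L 0.2564 0.0983 ang -87.1 -178.4
[[ 0.6769 -0.0447]
 [ 0.6897 -0.3008]
 [ 0.5915 -0.3036]
 [ 0.5756 -0.0479]]
bin [ 0.4166 -0.3016] L 0.1412 0.139 ang -97.1 172.7
[ 0.1193  0.55   -0.7318  2.0496  0.5439  0.7409 -2.5247]
[-0.2457  0.9474 -0.7633  1.3487  0.6767  1.1111 -2.6682]
[ 0.6273  0.6024 -0.0887  1.7717  0.0721  0.7706 -1.0685]
```

```bash
cat >> h.py <<'E'
r_=np.radians
U=np.array([.0506,-.9987]); PORT=np.array([.628,-.0495]); LY=r_(92.9)
def detect(kind,ztop):
    """blobs of one colour in the top picture: centre (world), long-axis yaw, sizes"""
    f=robot.grab_frame('top'); h=cv2.cvtColor(f,cv2.COLOR_RGB2HSV)
    lo,hi={'pine':((8,70,110),(20,200,255)),'cube':((88,25,150),(105,140,255))}[kind]
    m=cv2.inRange(h,lo,hi); out=[]
    for c in cv2.findContours(m,cv2.RETR_EXTERNAL,cv2.CHAIN_APPROX_NONE)[0]:
        if cv2.contourArea(c)<60: continue
        w=world('top',c.reshape(-1,2),ztop).astype(np.float32)
        (x,y),(a,b),t=cv2.minAreaRect(w*1000)
        if not(.3<x/1000<.75 and -.25<y/1000<.3) or max(a,b)>90: continue
        if a<b: t+=90
        out.append((x/1000,y/1000,((t+90)%180)-90,max(a,b),min(a,b)))
    return np.array(out).round(4),f
def grasp(x,y,z,yaw,opening,up=.17):
    robot.gripper_to(opening)
    robot.move_ptp([x,y,up],down(yaw)); robot.move_linear([x,y,z],.12)
    robot.gripper_to(0.0); robot.move_linear([x,y,up],.2)
    s=robot.get_state(); print('t',s['time'],'open',round(s['opening'],4),'F',s['grasp_force'])
    return s['opening']>.012
def bin_drop(dx=0,dy=0):
    x,y=.4166+dx,-.3016+dy; yaw=r_(-7)
    robot.move_ptp([x,y,.17],down(yaw)); s=robot.get_state(); print('at bin',round(s['opening'],4))
    robot.move_linear([x,y,.09],.15); robot.gripper_to(.07); robot.move_linear([x,y,.17],.25)
E
python3 - <<'E'
from h import *
robot.move_ptp([.6468,.1874,.2],down(r_(-9)))
for k,z in(('pine',.028),('cube',.04)):
    d,f=detect(k,z);print(d)
cv2.imwrite('pics/a1.png',f[:,:,::-1])
E
```

```text
[[ 6.25600e-01 -2.12000e-02 -8.30873e+01  3.75946e+01  3.21850e+01]]
[[ 0.4537 -0.101  83.3216 44.2449 43.7785]]
```

View pics/a1.png

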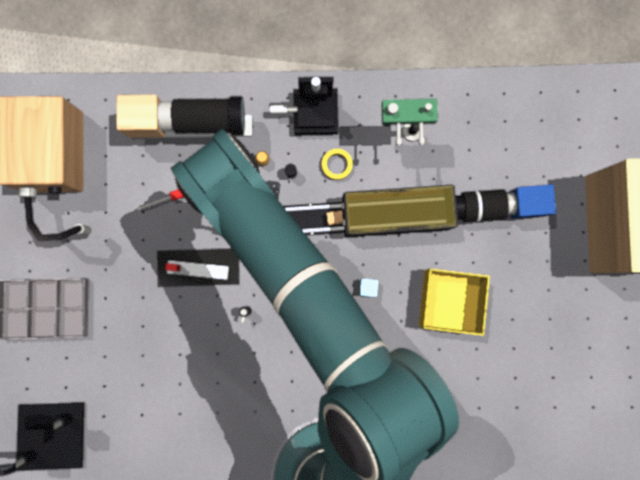

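The arm does block the camera's view, with the elbow near (400,420). B and cube2 are seen where expected. I'll take offcut A, then detect again from the bin.

```bash
python3 - <<'E'
from h import *
if grasp(.6468,.1874,.024,r_(-9),.06):
    bin_drop(-.025,.0)
for k,z in(('pine',.028),('cube',.04)):
    d,f=detect(k,z);print(d)
cv2.imwrite('pics/a2.png',f[:,:,::-1]); print(robot.get_state()['time'])
E
```

```text
t 7.2 open 0.0279 F 29.79787141084671
at bin 0.0278
[[ 5.55900e-01  5.75000e-02  8.08297e+01  3.98414e+01  2.82053e+01]
 [ 6.25500e-01 -2.14000e-02 -8.30019e+01  3.72567e+01  3.18457e+01]]
[[ 4.53800e-01 -1.01100e-01  8.33226e+01  4.40228e+01  4.35414e+01]
 [ 4.57600e-01  5.78000e-02 -6.75350e+00  4.39708e+01  4.39198e+01]]
11.2417
```

View pics/a2.png

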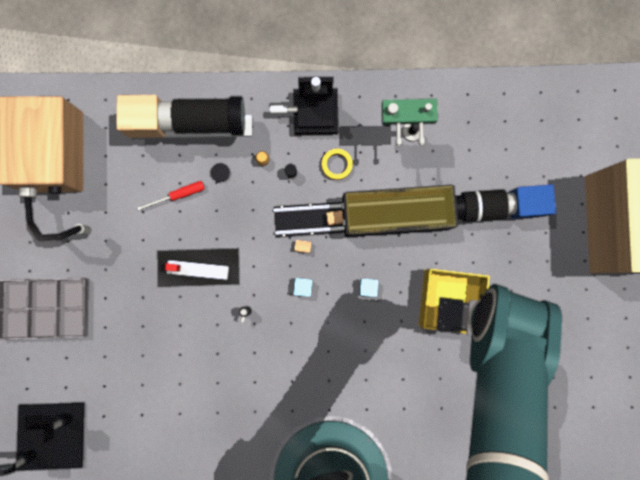

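From the bin pose everything left is in view, and nothing has moved. Next come offcuts C and B, with a fresh detection before each.

```bash
python3 - <<'E'
from h import *
ok=grasp(.556,.057,.024,r_(-8),.065)
if ok: bin_drop(.03,.02)
d,f=detect('pine',.028);print(d)
b=[r for r in d if abs(r[0]-.624)<.02 and abs(r[1]+.022)<.015]
if ok and b:
    if grasp(.6240,-.0222,.035,LY,.06,up=.2): bin_drop(0,-.03)
    robot.gripper_to(.09)
    robot.move_ptp([.4166,-.36,.25],down(r_(-7)))
for k,z in(('pine',.028),('cube',.04)):
    d,f=detect(k,z);print(d)
c=f[255:345,410:530]; cv2.imwrite('pics/a3.png',cv2.resize(f,(640,480))[:,:,::-1]); print(robot.get_state()['time'])
E
```

```text
t 15.8167 open 0.0375 F 29.959565699100494
at bin 0.0377
[[ 6.25400e-01 -2.12000e-02 -8.30873e+01  3.75946e+01  3.18488e+01]]
t 23.7333 open 0.0281 F 29.49827402830124
at bin 0.0278
[]
[[ 4.54300e-01 -1.01100e-01  8.85160e+01  4.31529e+01  4.30320e+01]
 [ 4.57500e-01  5.78000e-02 -7.23320e+00  4.37743e+01  4.36973e+01]]
28.1333
```

View pics/a3.png

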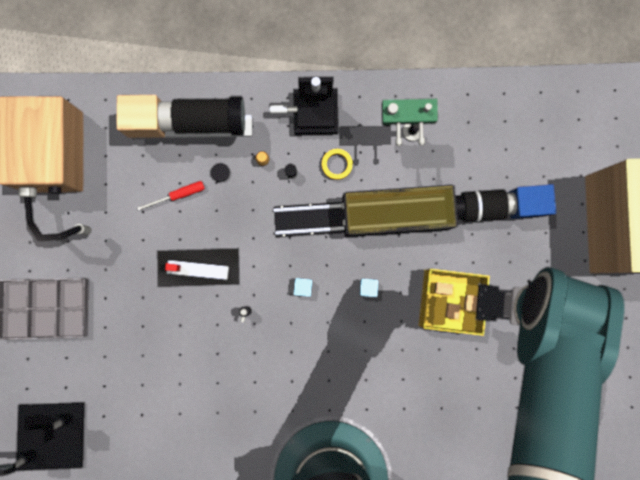

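All three offcuts are in the bin and the lane is clear. Now I'll place the cubes.

```bash
cat >> h.py <<'E'
def place_lane(s):
    x,y=PORT+U*s
    robot.move_ptp([x,y,.17],down(LY)); print('at lane',round(robot.get_state()['opening'],4))
    robot.move_linear([x,y,.036],.1); robot.gripper_to(.055); robot.move_linear([x,y,.17],.2)
E
python3 - <<'E'
from h import *
if grasp(.4533,-.1015,.030,r_(85),.07): place_lane(-.045)
robot.move_ptp([.4166,-.36,.25],down(r_(60)))
d,f=detect('cube',.04);print(d); print(detect('pine',.028)[0])
near=[r for r in d if np.hypot(r[0]-.457,r[1]-.0577)<.01]
if near:
    if grasp(.457,.0577,.030,r_(84.5),.07): place_lane(-.092)
    robot.move_ptp([.4166,-.30,.25],down(r_(60)))
    d,f=detect('cube',.045);print(d)
c=f[170:320,150:350]; cv2.imwrite('pics/a4.png',cv2.resize(c,(800,600))[:,:,::-1]); print(robot.get_state()['time'])
E
```

```text
t 32.4583 open 0.0396 F 29.985758364200592
at lane 0.0398
[[ 4.57800e-01  5.77000e-02 -7.23320e+00  4.42912e+01  4.36973e+01]
 [ 6.26900e-01 -3.90000e-03  5.26100e+00  4.31915e+01  4.24554e+01]]
[]
t 42.475 open 0.0398 F 29.86336201429367
at lane 0.0397
[[ 6.23900e-01  4.35000e-02 -1.00090e+00  4.11410e+01  4.09749e+01]
 [ 6.26400e-01 -4.00000e-03  4.63380e+00  4.31233e+01  4.24456e+01]]
47.5167
```

View pics/a4.png

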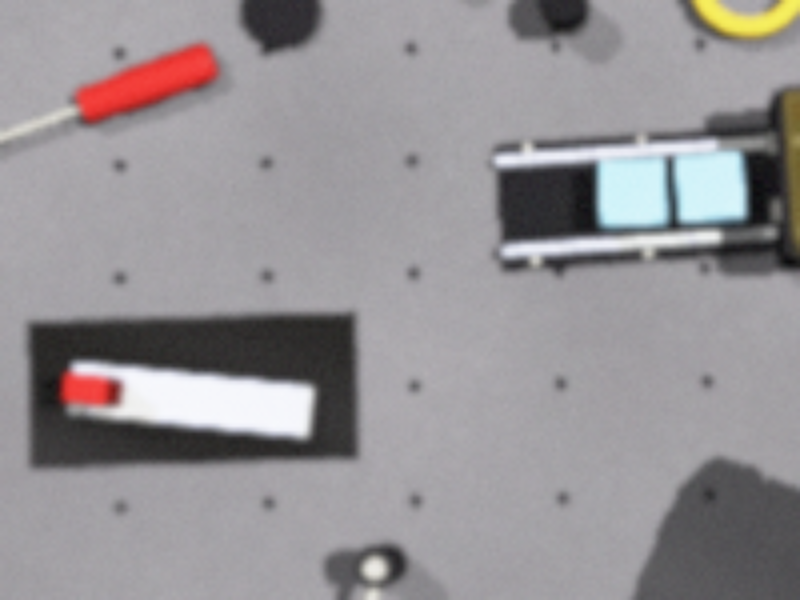

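Both cubes sit between the rails. Next is the pusher.

```bash
python3 - <<'E'
from h import *
ok=grasp(.510,.364,.049,r_(83),.05)
print(ok)
x,y=PORT+U*-.25
robot.move_ptp([x,y,.14],down(LY)); robot.pause(.3)
s=robot.get_state(); print(s['opening'],s['ee_pos'])
f=robot.grab_frame('scene'); c=f[190:340,230:430]; cv2.imwrite('pics/a5.png',cv2.resize(c,(800,600),interpolation=cv2.INTER_CUBIC)[:,:,::-1]); print(s['time'])
E
```

```text
t 52.7583 open 0.0179 F 29.996708035469055
True
0.017747890656540696 [0.61501638 0.20099622 0.14010742]
53.8667
```

View pics/a5.png

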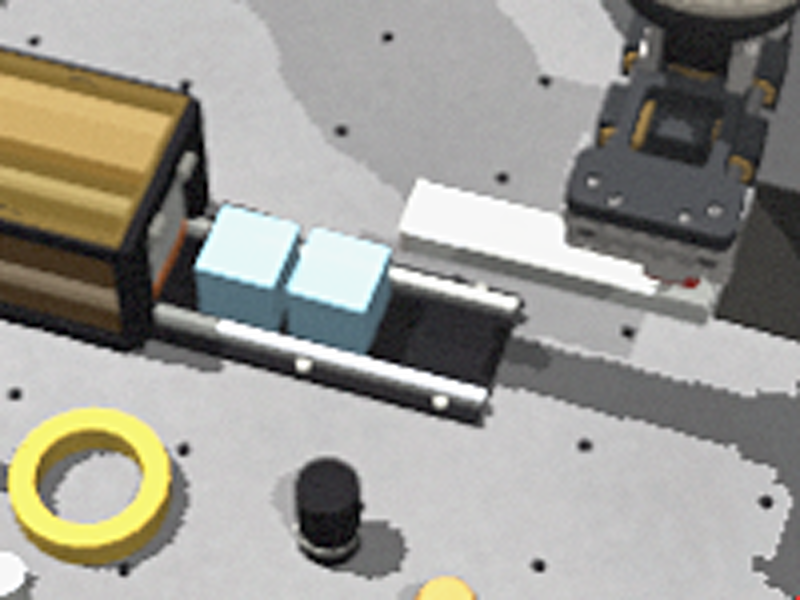

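The pusher is held level over the lane; the top edge of its tip runs from about crop (415,180) to (402,240). I'll lower it to the lane and check again.

```bash
python3 - <<'E'
from h import *
N=np.array([-U[1],U[0]])
P=[[*(PORT+U*-.125+N*w),z] for w in(-.015,.015) for z in(.094,.110)]
print(((project('scene',P)-[230,190])*4).round(0))
x,y=PORT+U*-.25
print(robot.move_linear([x,y,.0535],.08,threshold=12)); s=robot.get_state(); print(s['ee_pos'],s['force'],s['opening'])
f=robot.grab_frame('scene'); c=f[190:340,230:430]; cv2.imwrite('pics/a6.png',cv2.resize(c,(800,600),interpolation=cv2.INTER_CUBIC)[:,:,::-1])
E
```

```text
[[414. 193.]
 [415. 172.]
 [395. 242.]
 [395. 221.]]
False
[0.61563323 0.20030077 0.05404148] [ 0.00636834 -0.72346047 -1.80682131] 0.018019370061344086
```

View pics/a6.png

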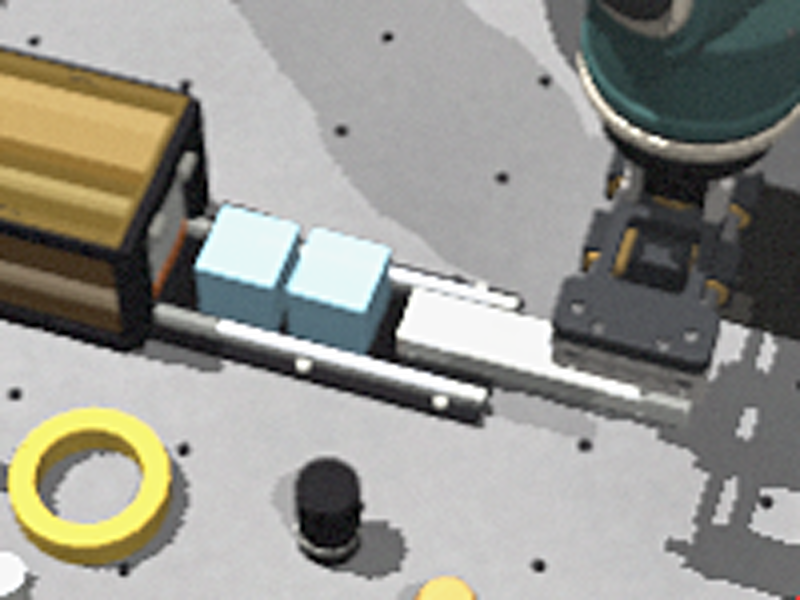

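The tip is between the rails behind the cubes, so I'll push now.

```bash
python3 - <<'E'
from h import *
def go(s,v,th=None):
    x,y=PORT+U*s; r=robot.move_linear([x,y,.053],v,threshold=th); q=robot.get_state()
    print(s,r,q['time'],q['ee_pos'].round(4),q['force'].round(1),round(q['opening'],4)); return r
if not go(-.14,.06,15) and not go(-.047,.05,15):
    robot.pause(.3); f=robot.grab_frame('scene'); go(-.047,.05)
else: f=robot.grab_frame('scene')
c=f[160:310,130:330]; cv2.imwrite('pics/a7.png',cv2.resize(c,(800,600),interpolation=cv2.INTER_CUBIC)[:,:,::-1])
E
```

```text
-0.14 False 57.1833 [0.6208 0.0903 0.0529] [-0.4  1.1 -2. ] 0.0178
-0.047 False 59.1917 [ 0.6256 -0.0025  0.053 ] [ 0.2  0.6 -2.4] 0.0178
-0.047 False 59.7917 [ 0.6256 -0.0025  0.053 ] [-0.3  0.6 -2.4] 0.0181
```

View pics/a7.png

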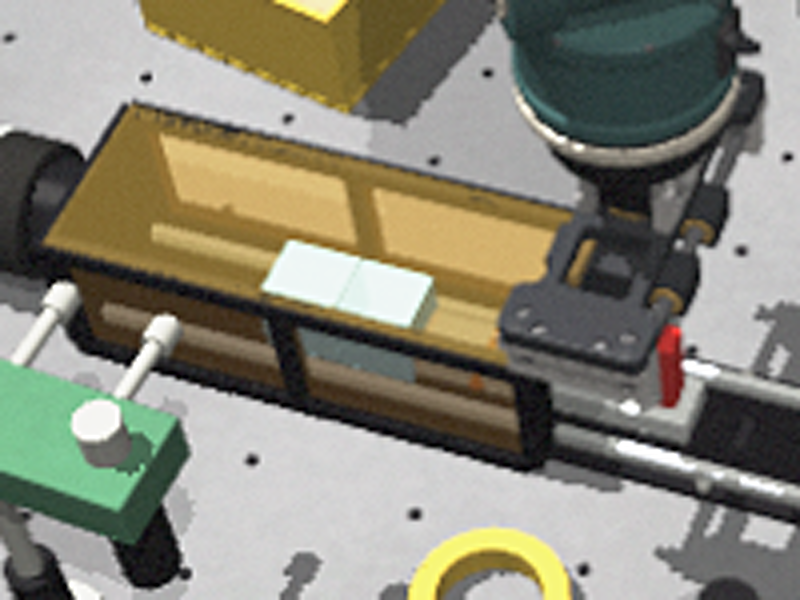

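Both cubes are well inside and touching. I'll withdraw the pusher and return it to its original pose on the mat.

```bash
python3 - <<'E'
from h import *
x,y=PORT+U*-.26; robot.move_linear([x,y,.053],.1); robot.move_linear([x,y,.15],.15)
robot.move_ptp([.510,.364,.15],down(r_(83))); print(robot.get_state()['opening'])
robot.move_linear([.510,.364,.065],.12); print(robot.move_linear([.510,.364,.0492],.04,threshold=6))
robot.gripper_to(.05); robot.move_linear([.510,.364,.17],.15)
robot.move_ptp([.4166,-.30,.25],down(r_(60)))
robot.pause(.5)
f=robot.grab_frame('scene');t=robot.grab_frame('top')
a=cv2.resize(f[160:310,130:330],(400,300)); a2=cv2.resize(f[200:350,360:560],(400,300)); b=cv2.resize(t[165:315,150:350],(400,300)); c=cv2.resize(t[165:315,320:520],(400,300))
cv2.imwrite('pics/a8.png',np.vstack([np.hstack([a,a2]),np.hstack([b,c])])[:,:,::-1]); cv2.imwrite('pics/a9.png',f[:,:,::-1])
print(robot.get_state()['time'])
E
```

```text
0.01761864696447902
True
69.5667
```

View pics/a8.png

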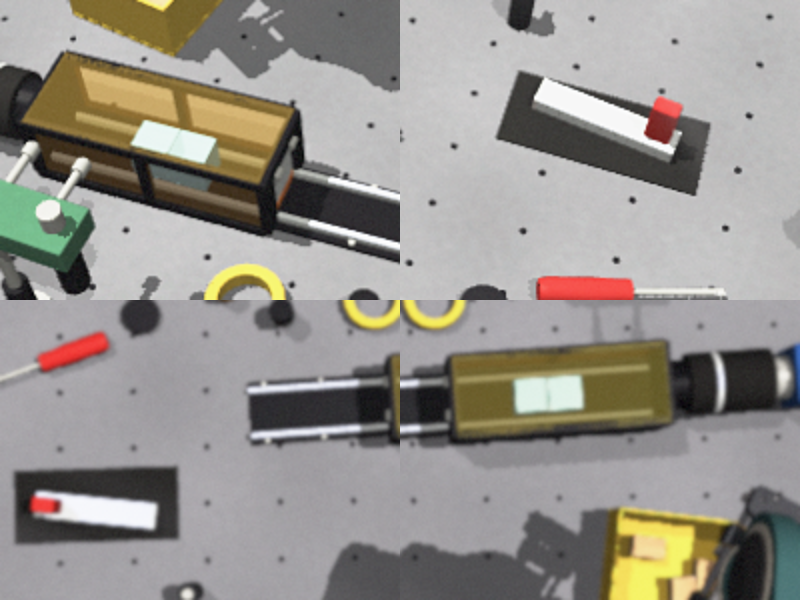

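The flap is shut, the cubes are inside and the pusher is on its mat with the grip up. The offcuts are in the bin, and the bench is otherwise clear.

```bash
python3 -c "
from rig import robot
print(robot.sign_off())"
```

```text
the job is handed in; nothing more can be done
None
```

The job is handed in at about 70 s on the robot's clock: all three offcuts are in the bin, both cubes are in the enclosure with the flap shut, and the pusher is back on its mat, grip upwards; the sign-off call returned no verdict.

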